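# Press a headed bronze bushing home in the sprung test fixture

### The job

On the rubber mat stand three bronze parts; pick the slim headed bushing, start it upright in the bore of the aluminium block on the test fixture, and press it straight down until its shoulder sits flush on the block all round. The block rides on springs over a load cell and the fit is tight, so feel for the shoulder bottoming and do not push harder than about 30 N. Leave the other two parts where they stand, and let go when the bushing is home.

Things in the scene. Friction and masses are not known exactly. Their poses are not given: they have to be found in the camera images.
- bushing_center (a point): The bushing to fit: bronze, 42 mm tall, standing head up, about 120 g. Body 24 mm across, 24 mm long, its lowest 7 mm tapering to 20 mm at the foot; above it a cylindrical head 32 mm across, 18 mm tall (the grip), its underside the shoulder; 12 mm through hole. Point: its centre on the axis, 21 mm above the foot, 3 mm below the shoulder; z: its axis, up.
- bore (a point): Centre of the bore's mouth, on the top face (about 92 mm above the bench) of the square aluminium block, 90 x 90 x 45 mm, on the fixture. z up out of the bore, x and y along the block's sides. Bore 25.6 mm across, chamfered 1.5 mm, vertical, right through. The point moves down with the block. Home: the bushing's centre 3 mm below this point.
- platen (a joint): How far the block is pressed down on its springs, m: 0 at rest, stop at 0.008. They give 1 mm for every 5 N, so the block sinks some millimetres under the push and comes up again when let go: the height measured at rest is not where the shoulder bottoms.
- fixture: Grey fixture base, 140 x 140 mm, fixed on the bench, that carries the sprung block; origin under its centre, below the bore. Spring balls stand out of the bore's wall 5 and 13 mm below its mouth and grip the bushing: pushing it in takes more the deeper it goes, up to 10 to 20 N, different from run to run, and they hold it wherever the push ends.
- mat: Black rubber mat 110 x 270 mm, 4 mm thick, fixed on the bench; origin under its centre. The three bronze parts stand on it in a row along its y axis, about 80 mm apart, in any order.
- sleeve_center (a point): One of the other two parts: plain bronze sleeve without a head, 32 mm across, 34 mm tall, standing; point at its centre, half-way up. It does not fit the bore and stays where it is.
- wide_bushing_center (a point): The other: a wider headed bronze bushing, head 48 mm across and 12 mm tall, body 33 mm across, 44 mm tall overall, standing head up; point at its centre, half-way up. It does not fit the bore and stays where it is.
Not all that is in view belongs to the job. Of the things that look like the fixture, the middle-sized one is meant.

How it is judged:
By the outcome, as a careful person would: the job done as asked, in the order asked, and still so for the second after the job is handed in, with the robot touching nothing.
It also fails if it takes over 48 s, if anything falls off the work surface, if the arm or the gripper's body presses on something with over 40 N, if the wrist force passes 120 N, or if a joint passes its speed limit or range.

### The arm

A 6-joint arm with a two-finger parallel gripper is mounted at the origin on the work surface. World frame = base frame: x ahead of the robot, y to its left, z up, the work surface at z = 0. Lengths are in m, angles in rad, forces in N, time in s.
With the tool pointing down it reaches from about 0.325 to 0.85 m from the base axis. Payload 4.4 kg.
Tool frame: the origin (TCP) lies midway between the tips of the shut fingers; the grasp point (between the pads) lies 19 mm behind it; y points along the fingers, x is the direction in which the jaws open and shut, and the axes are right-handed (so a half turn about y gives the same grasp; the last joint's range is limited). The gripper opens to 94 mm and grips with 3 to 60 N. Pads are 16 mm wide; open, the fingers measure 119 mm over their backs; the gripper's body (75 mm by 177 mm) begins 78 mm behind the grasp point.
Start: joints at [1.153, 0.207, 1.542, -0, 1.393, -0.15], TCP at [0.152, 0.555, 0.205] pointing down, gripper open.
Joint ranges: [-2.73, 2.73], [-0.86, 2.22], [0.23, 2.46], [-1.11, 4.25], [0.08, 2.63], [-2.82, 2.82]. Speed limits (rad/s): [2.79, 2.79, 3.14, 3.14, 3.14, 3.14].

### API

Orientations are given as a rotation vector (axis times angle).
In Python, from rig import arm gives the robot as it stands.
- The arm moves only by the tool move_arm, never from a script. Its argument "commands" is a list of rows, each an object with "xyz": the shift along the tool's x, y, z in mm, a list of three; "angular": the turn, a rotation vector about the tool's x, y, z in degrees, a list of three; "jaw": the finger opening in mm, from 0 to 94. A call has 1 to 5 rows; each row shifts and turns the pose as measured when the row begins, along the tool's axes as they then stand; what a row does not reach is not made up. A row lasts 1/12 s, in which the tool goes at most 41.7 mm and 7.16 degrees, less where a joint would pass 70% of its speed; a pose out of reach is approached as far as the arm can. A call is refused whole if a number of a shift passes 41.7 or a number of a turn 7.16, either way. A call with a gripper value outside its range is refused whole. The fingers move at their own pace and stop on an object; the grip force is fixed at half the most. Time passes only in rows, so rows that do not move let the fingers close. It gives the time, the measured TCP pose, the force and the opening at its end, in the units of the state.
- arm.sense(): the state, without advancing time (a new reading comes with each control period).
- arm.camera(name): name is "scene" or "side" or "wrist"; returns (picture, depth): 420x560x3 uint8, red, green, blue; 420x560 float32, m along the optical axis (not along the pixel's ray), 0 where there is no reading.
- arm.calibration(name): a dict with "fx", "fy", "cx", "cy" (pixels), "rvec" (rotation vector, rad) and "tvec" (3), from world to camera coordinates, as OpenCV has them; the wrist camera has in their place "T_tool_cam" (4x4, takes a point from camera to tool coordinates, whose origin is the TCP and whose axes are the tool frame's). Camera axes: x right, y down, z forward; pixel columns grow to the right and rows downward; lengths in m; the calibration is good to about 2 mm. A picture is of the moment at which its call begins: read the wrist's pose just before it. calibration takes no time and is no camera call.
- arm.finish_job(): hands the job in, once; it reports no verdict.
The state is a dict: "time": time; "joint_pos": joint angles; "qd": joint speeds; "joint_torque": joint torques, N m; "tcp_pos": TCP position; "orientation": TCP orientation; "ft_force": force on the tool from outside, world axes, zero at the start; "ft_torque": the same for the moment, N m; "finger_gap": opening from 0.0 (shut) to 1.0 (fully open).
Only numpy, scipy, OpenCV 4.12 (cv2) and the standard library are available. Lean on these libraries where they do the work, as an engineer would, in place of code of your own. Each camera call takes 0.05 s, during which the arm holds its last target.

## Working session

There is one attempt and no reset: what is moved stays moved. The work goes in short steps, Python scripts to look and compute and a tool call to move; the robot and the scene stay as the last step left them, time stands still between calls to the robot, and variables do not carry over. Pictures are saved under pics/ and viewed, and the job is handed in when it is done.

Besides the shell and the picture viewer there is one more tool, called after "Call:" as a command line: name --argument value ..., lists and objects as JSON in quotes. move_arm: Moves the arm, as the interface text tells. Its arguments: {"type":"object","properties":{"commands":{"type":"array"}},"required":["commands"]}

```bash
mkdir -p pics
cat > h.py <<'E'
import numpy as np, cv2
from rig import arm
def save(n,tag):
    p,d=arm.camera(n); cv2.imwrite(f'pics/{tag}.png',p[:,:,::-1]); np.savez(f'pics/{tag}.npz',p=p,d=d); return p,d
def cam(n,s=None):
    c=arm.calibration(n); K=np.array([[c['fx'],0,c['cx']],[0,c['fy'],c['cy']],[0,0,1]])
    if 'rvec' in c:
        R=cv2.Rodrigues(np.array(c['rvec'],float))[0]; t=np.array(c['tvec'],float).ravel(); return K,R.T,-R.T@t
    s=s or arm.sense(); T=np.eye(4);T[:3,:3]=cv2.Rodrigues(np.array(s['orientation'],float))[0];T[:3,3]=s['tcp_pos']
    T=T@np.array(c['T_tool_cam']); return K,T[:3,:3],T[:3,3]
def ray(C,u,v,z):
    K,R,o=C; d=R@np.linalg.inv(K)@np.array([u,v,1.]); return o+d*(z-o[2])/d[2]
def cloud(C,d):
    K,R,o=C; v,u=np.mgrid[:d.shape[0],:d.shape[1]]
    P=np.stack([(u-K[0,2])/K[0,0]*d,(v-K[1,2])/K[1,1]*d,d],-1); return P@R.T+o
E
python3 - <<'E'
from h import *
s=arm.sense();print(s)
for n in ['scene','side','wrist']: save(n,n+'0'); c=cam(n,s); print(n,c[2],c[1][:,2])
E
```

```text
{'time': 0.0, 'joint_pos': array([ 1.15247316e+00,  2.07434147e-01,  1.54293403e+00, -1.77147352e-05,
        1.39350626e+00, -1.50501973e-01]), 'qd': array([ 0.00092219,  0.00017126,  0.00058869,  0.00043117, -0.00408747,
       -0.00110462]), 'joint_torque': array([-1.45503815e-03, -3.70875585e+01, -2.81413811e+01,  6.96003833e-02,
        3.60592932e-02, -1.63360633e-04]), 'tcp_pos': array([0.15184901, 0.55375033, 0.20429225]), 'orientation': array([-1.32520885, -1.00818187,  1.01150097]), 'ft_force': array([ 0.44553414, -0.75013578, -0.95800406]), 'ft_torque': array([0.0242697 , 0.0338052 , 0.01121494]), 'finger_gap': 1.0016154711084253}
scene [1.02291453 0.16966887 0.75366247] [-0.62493758 -0.2045621  -0.75339722]
side [ 0.26222472 -0.76304399  0.65421658] [ 0.19578459  0.77638787 -0.59907452]
wrist [0.08549012 0.57319593 0.38398496] [ 0.22741709 -0.06413322 -0.97168328]
```

View pics/scene0.png

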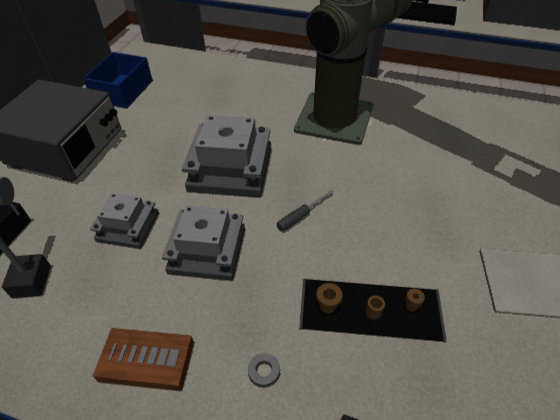

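View pics/side0.png

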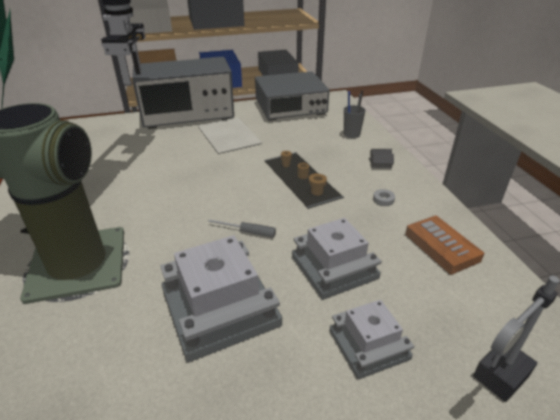

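View pics/wrist0.png

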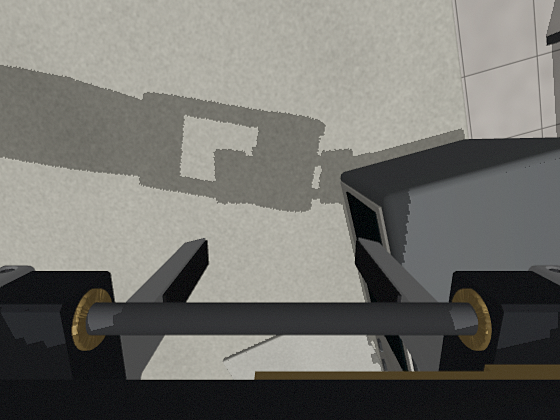

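Run:
```python
from h import *
s=arm.sense();R=cv2.Rodrigues(s['orientation'])[0];print(R.round(3))
```

```text
[[ 0.265 -0.001 -0.964]
 [ 0.964 -0.002  0.265]
 [-0.002 -1.     0.   ]]
```

Run:
```python
from h import *
p=cv2.imread('pics/scene0.png');q=cv2.imread('pics/side0.png')
a=cv2.resize(p[270:345,290:450],None,fx=5,fy=5,interpolation=cv2.INTER_CUBIC)
b=cv2.resize(q[140:210,255:350],None,fx=5,fy=5,interpolation=cv2.INTER_CUBIC)
cv2.imwrite('pics/za.png',a);cv2.imwrite('pics/zb.png',b)
for n,pts in [('scene',dict(wide=(330,300),mid=(375,300),right=(415,294),blkA=(185,225),big=(210,140),small=(112,212))),('side',dict(a=(318,178),b=(303,167),c=(286,155),m=(325,240),big=(195,275),small=(365,330)))]:
    P=cloud(cam(n),np.load(f'pics/{n}0.npz')['d'])
    for k,(u,v) in pts.items(): print(n,k,P[v,u].round(3))
P=cloud(cam('scene'),np.load('pics/scene0.npz')['d'])
for nm,(u0,u1,v0,v1),zr in [('big',(180,280,105,200),(.06,.2)),('mid',(160,250,200,280),(.08,.10)),('small',(90,160,185,250),(.03,.2))]:
    q=P[v0:v1,u0:u1].reshape(-1,3); h=np.histogram(q[:,2],bins=np.arange(-.01,.2,.005)); print(nm,dict((round(float(x),3),int(c)) for x,c in zip(h[1],h[0]) if c>15))
```

```text
scene wide [0.609 0.128 0.047]
scene mid [0.573 0.208 0.029]
scene right [0.546 0.277 0.041]
scene blkA [ 0.554 -0.185  0.091]
scene big [ 0.324 -0.227  0.118]
scene small [ 0.552 -0.36   0.07 ]
side a [0.599 0.133 0.042]
side b [0.577 0.197 0.042]
side c [0.547 0.263 0.048]
side m [ 0.511 -0.163  0.092]
side big [ 0.249 -0.224  0.122]
side small [ 0.509 -0.371  0.07 ]
big {-0.005: 2768, 0.0: 831, 0.005: 127, 0.01: 139, 0.015: 121, 0.02: 169, 0.025: 1139, 0.03: 100, 0.035: 28, 0.04: 34, 0.045: 60, 0.06: 116, 0.065: 248, 0.07: 946, 0.075: 176, 0.08: 108, 0.085: 105, 0.09: 105, 0.095: 114, 0.1: 117, 0.105: 128, 0.11: 130, 0.115: 680, 0.12: 951}
mid {-0.005: 1890, 0.0: 486, 0.005: 117, 0.01: 120, 0.015: 360, 0.02: 717, 0.025: 32, 0.03: 29, 0.035: 25, 0.045: 103, 0.05: 858, 0.055: 303, 0.06: 119, 0.065: 104, 0.07: 115, 0.075: 105, 0.08: 117, 0.085: 414, 0.09: 1153}
small {-0.005: 1407, 0.0: 533, 0.005: 101, 0.01: 234, 0.015: 443, 0.02: 29, 0.025: 26, 0.035: 154, 0.04: 416, 0.045: 101, 0.05: 84, 0.055: 91, 0.06: 91, 0.065: 475, 0.07: 337}
```

View pics/za.png

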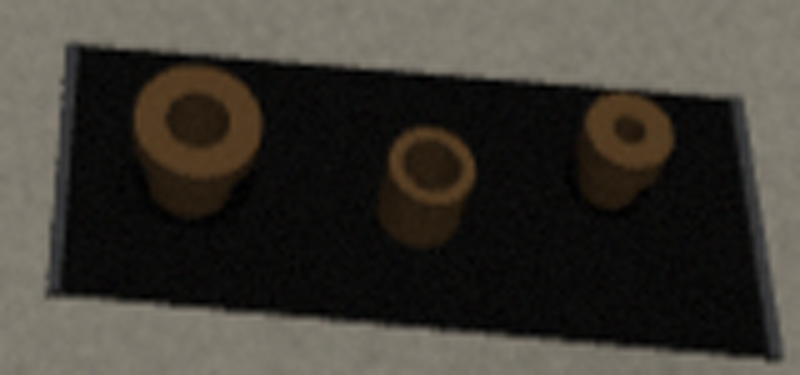

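View pics/zb.png

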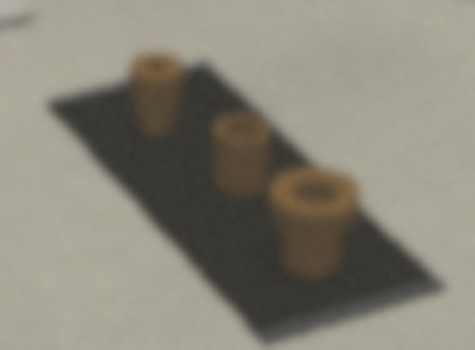

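Run:
```python
from h import *
for n,box in [('scene',(160,250,200,280)),('side',(290,385,215,295))]:
    z=np.load(f'pics/{n}0.npz');C=cam(n);P=cloud(C,z['d']);p=z['p']
    u0,u1,v0,v1=box;m=np.zeros(P.shape[:2],bool);m[v0:v1,u0:u1]=(P[v0:v1,u0:u1,2]>.085)
    ys,xs=np.nonzero(m);q=np.array([ray(C,x,y,.092)[:2] for x,y in zip(xs,ys)],np.float32)
    print(n,'block',cv2.minAreaRect(q),'medz',np.median(P[m][:,2]))
    # top disc of slim: intensity; bore via dark blob
    g=cv2.cvtColor(p,cv2.COLOR_RGB2GRAY)
    c=cv2.resize(p[v0:v1,u0:u1],None,fx=6,fy=6,interpolation=cv2.INTER_CUBIC);cv2.imwrite(f'pics/b{n}.png',c[:,:,::-1])
    b=(400,430,282,316) if n=='scene' else (274,298,144,172)
    hsv=cv2.cvtColor(p,cv2.COLOR_RGB2HSV);u0,u1,v0,v1=b
    m=np.zeros(P.shape[:2],bool);m[v0:v1,u0:u1]=(hsv[v0:v1,u0:u1,1]>100)&(P[v0:v1,u0:u1,2]>.0425)&(p[v0:v1,u0:u1,0]>40)
    ys,xs=np.nonzero(m);q=np.array([ray(C,x,y,.046)[:2] for x,y in zip(xs,ys)],np.float32)
    print('slim',len(q),cv2.minEnclosingCircle(q),q.mean(0))
    if n=='scene':print('manual',ray(C,415.6-.5+.5,296.2,.046), 'mat corners',[ray(C,290+a/5,270+b/5,.004)[:2].round(3) for a,b in[(70,45),(742,97),(780,357),(50,293)]])
```

```text
scene block ((0.5749197006225586, -0.13562969863414764), (0.1902153491973877, 0.14722782373428345), 32.6968879699707) medz 0.09080216213459946
slim 181 ((0.5527034401893616, 0.2776623070240021), 0.016288258135318756) [0.5530353  0.27785218]
manual [0.55344228 0.27817579 0.046     ] mat corners [array([0.552, 0.064]), array([0.497, 0.326]), array([0.605, 0.347]), array([0.659, 0.086])]
side block ((0.5258631706237793, -0.1961444467306137), (0.22474399209022522, 0.18633736670017242), 71.42031860351562) medz 0.0935081668130543
slim 30 ((0.5489561557769775, 0.27192795276641846), 0.013148092664778233) [0.54886883 0.27249825]
```

View pics/bscene.png

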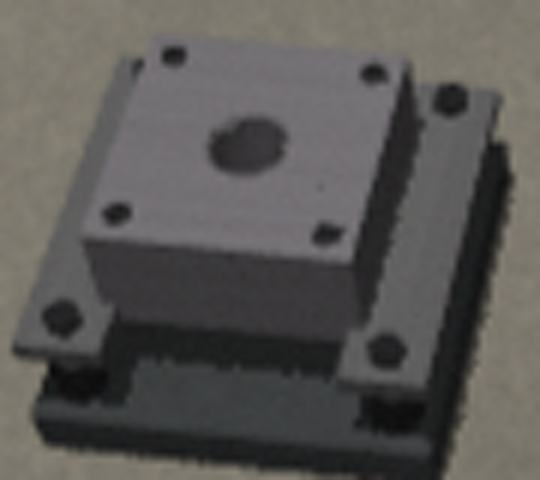

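View pics/bside.png

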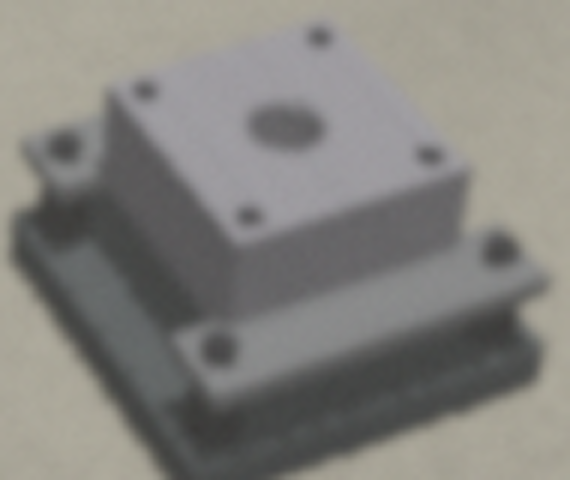

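Run:
```python
from h import *
A=cam('scene');B=cam('side')
print('bore',ray(A,160+248/6-.4,200+145/6-.4,.092),ray(B,290+287/6-.4,215+127/6-.4,.092))
q=np.array([ray(A,160+a/6-.4,200+b/6-.4,.092)[:2] for a,b in [(150,38),(410,55),(355,262),(85,238)]]);print(q.round(4),q.mean(0),np.linalg.norm(q-np.roll(q,1,0),axis=1))
q=np.array([ray(B,290+a/6-.4,215+b/6-.4,.092)[:2] for a,b in [(105,90),(327,17),(468,168),(235,245)]]);print(q.round(4),q.mean(0),np.linalg.norm(q-np.roll(q,1,0),axis=1))
```

```text
bore [ 0.54219973 -0.15522551  0.092     ] [ 0.53993366 -0.15727993  0.092     ]
[[ 0.5078 -0.2078]
 [ 0.4889 -0.1186]
 [ 0.5772 -0.1019]
 [ 0.5937 -0.1895]] [ 0.54187739 -0.15447253] [0.0879113  0.09116344 0.08984881 0.08913079]
[[ 0.4861 -0.1227]
 [ 0.5755 -0.104 ]
 [ 0.5906 -0.1924]
 [ 0.5029 -0.2077]] [ 0.53879566 -0.15670304] [0.08664791 0.09129397 0.08962034 0.08902026]
```

```bash
cat >> h.py <<'E'
def plan(target,yaw=None,step=38,tstep=6.5,n=99):
    s=arm.sense();R=cv2.Rodrigues(s['orientation'])[0];p=np.array(s['tcp_pos']);t=np.array(target)
    cur=np.degrees(np.arctan2(R[1,0],R[0,0])); dy=0 if yaw is None else yaw-cur
    k=int(max(np.ceil(np.linalg.norm(t-p)*1000/step),np.ceil(abs(dy)/tstep),1))
    print('t',round(s['time'],2),'pos',p.round(4),'yaw',cur.round(2),'tilt',R[:,1].round(4),'F',np.round(s['ft_force'],1),'gap',round(s['finger_gap']*94,1),'rows',k)
    for i in range(min(k,n)):
        a=np.radians(dy/k*i);Rz=cv2.Rodrigues(np.array([0,0,a]))[0]
        print((( Rz@R).T@(t-p)*1000/k).round(1).tolist(),'turn y',round(-dy/k,2))
E
python3 -c "
from h import *
plan([.551,.275,.2],12)
c=arm.calibration('wrist');T=np.array(c['T_tool_cam']);print(T.round(3))
K=cam('wrist')[0]
for P in [(0,0,0),(0,-.019,0),(0,.1,0)]:
  x=K@(np.linalg.inv(T)@np.array([*P,1]))[:3];print(P,x[:2]/x[2],x[2])
"
```

```text
t 0.15 pos [0.1519 0.5539 0.2046] yaw 74.66 tilt [-7.0e-04 -1.6e-03 -1.0e+00] F [ 0.2  0.5 -0.5] gap 94.0 rows 13
[-12.6, 0.4, -35.3] turn y 4.82
[-9.6, 0.4, -36.2] turn y 4.82
[-6.5, 0.4, -36.9] turn y 4.82
[-3.4, 0.3, -37.3] turn y 4.82
[-0.2, 0.3, -37.5] turn y 4.82
[2.9, 0.3, -37.3] turn y 4.82
[6.1, 0.3, -37.0] turn y 4.82
[9.1, 0.3, -36.3] turn y 4.82
[12.2, 0.3, -35.4] turn y 4.82
[15.1, 0.3, -34.3] turn y 4.82
[17.9, 0.3, -32.9] turn y 4.82
[20.6, 0.3, -31.3] turn y 4.82
[23.2, 0.3, -29.4] turn y 4.82
[[ 1.     0.001  0.001  0.001]
 [-0.    -0.237  0.972 -0.18 ]
 [ 0.001 -0.972 -0.237  0.069]
 [ 0.     0.     0.     1.   ]]
(0, 0, 0) [279.91124486 252.75167818] 0.1909426614439698
(0, -0.019, 0) [279.7705573  264.61613076] 0.17248211420976117
(0, 0.1, 0) [280.35454484 215.36733691] 0.2881034363608572
```

Call:
move_arm --commands '[{"xyz": [-12.6,0,-35.3],"angular": [0,4.8,0],"jaw": 94},{"xyz": [-9.6,0,-36.2],"angular": [0,4.8,0],"jaw": 94},{"xyz": [-6.5,0,-37],"angular": [0,4.8,0],"jaw": 94},{"xyz": [-3.4,0,-37.3],"angular": [0,4.8,0],"jaw": 94},{"xyz": [0,0,-37.5],"angular": [0,4.8,0],"jaw": 94}]'

```text
time: 0.57
tcp_pos: [0.3027, 0.4462, 0.202]
orientation: [-1.459, -0.684, 0.693]
ft_force: [0.6, 0.4, 0.2]
finger_gap: 0.998
```

```bash
python3 -c "
from h import *
plan([.551,.275,.17],12)"
```

```text
t 0.57 pos [0.3027 0.4462 0.202 ] yaw 50.5 tilt [-0.0052 -0.002  -1.    ] F [0.6 0.4 0.2] gap 93.8 rows 8
[3.2, 3.9, -37.6] turn y 4.81
[6.4, 3.9, -37.2] turn y 4.81
[9.5, 3.9, -36.5] turn y 4.81
[12.5, 3.8, -35.6] turn y 4.81
[15.4, 3.8, -34.4] turn y 4.81
[18.3, 3.8, -33.0] turn y 4.81
[21.0, 3.8, -31.3] turn y 4.81
[23.5, 3.8, -29.5] turn y 4.81
```

Call:
move_arm --commands '[{"xyz": [3.2,3.9,-37.6],"angular": [0,4.8,0],"jaw": 80},{"xyz": [6.4,3.9,-37.2],"angular": [0,4.8,0],"jaw": 80},{"xyz": [9.5,3.9,-36.5],"angular": [0,4.8,0],"jaw": 80},{"xyz": [12.5,3.8,-35.6],"angular": [0,4.8,0],"jaw": 80},{"xyz": [15.4,3.8,-34.4],"angular": [0,4.8,0],"jaw": 80}]'

```text
time: 0.98
tcp_pos: [0.463, 0.3316, 0.1814]
orientation: [-1.543, -0.343, 0.351]
ft_force: [0.5, -0.5, 0.1]
finger_gap: 0.851
```

Call:
move_arm --commands '[{"xyz": [18.3,3.8,-33],"angular": [0,4.8,0],"jaw": 80},{"xyz": [21,3.8,-31.3],"angular": [0,4.8,0],"jaw": 80},{"xyz": [23.5,3.8,-29.5],"angular": [0,4.8,0],"jaw": 80},{"xyz": [0,0,0],"angular": [0,0,0],"jaw": 80}]'

```text
time: 1.32
tcp_pos: [0.5623, 0.2556, 0.1665]
orientation: [-1.57, -0.128, 0.136]
ft_force: [-0.2, 0.5, 0.2]
finger_gap: 0.852
```

```bash
python3 -c "
from h import *
plan([.551,.275,.17],12)
save('wrist','w1')
C=cam('wrist');K,R,o=C
x=K@R.T@(np.array([.551,.275,.046])-o);print(x/x[2])
"
```

```text
t 1.32 pos [0.5623 0.2556 0.1665] yaw 9.63 tilt [-0.0053 -0.0036 -1.    ] F [-0.2  0.5  0.2] gap 80.1 rows 1
[-7.9, -3.5, 21.0] turn y -2.37
[276.91717087 192.81878527   1.        ]
```

View pics/w1.png

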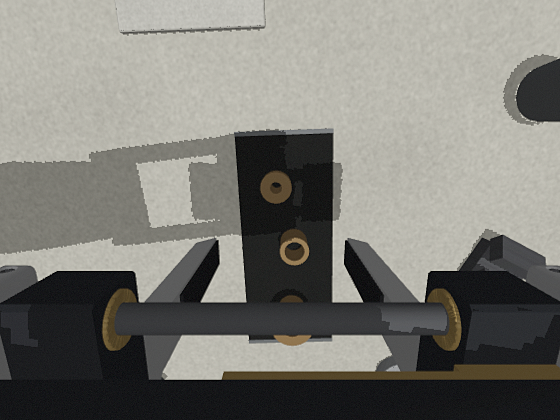

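```bash
cat >> h.py <<'E'
def bronze(tag,box,C,z,dia):
    p=np.load(f'pics/{tag}.npz')['p'];hsv=cv2.cvtColor(p,cv2.COLOR_RGB2HSV)
    m=((hsv[:,:,1]>85)&(hsv[:,:,0]<25)&(hsv[:,:,2]>45)).astype(np.uint8);u0,u1,v0,v1=box
    k=np.zeros_like(m);k[v0:v1,u0:u1]=m[v0:v1,u0:u1]
    cs,_=cv2.findContours(k,cv2.RETR_EXTERNAL,cv2.CHAIN_APPROX_NONE);c=max(cs,key=cv2.contourArea)
    q=np.array([ray(C,x,y,z)[:2] for x,y in c[:,0,:]],np.float32)
    e=cv2.fitEllipse(c);h=cv2.minEnclosingCircle(q)
    print('ellipse px',np.round(e,1) if 0 else e,'-> ',ray(C,*e[0],z).round(4),'circle',h)
E
python3 -c "
from h import *
C=cam('wrist');
bronze('w1',(255,300,160,215),C,.046,.032)
d=np.load('pics/w1.npz')['d'];P=cloud(C,d);print(P[187,266],P[187,286],P[150,300],P[240,300])
"
```

```text
ellipse px ((275.6722106933594, 186.84304809570312), (31.171110153198242, 32.30087661743164), 5.201957702636719) ->  [0.5487 0.2808 0.046 ] circle ((0.5487884283065796, 0.2807044982910156), 0.016915470361709595)
[0.53909101 0.27915798 0.04712395] [0.55906448 0.2826087  0.04677655] [0.5686596  0.32037973 0.00406303] [0.58442487 0.22714517 0.03931876]
```

```bash
python3 -c "
from h import *
plan([.549,.280,.10],12,step=30)"
```

```text
t 1.37 pos [0.56   0.2575 0.1665] yaw 9.83 tilt [-0.0078 -0.0022 -1.    ] F [-0.2 -0.   0.2] gap 80.2 rows 3
[-2.2, 22.2, 8.0] turn y -0.72
[-2.1, 22.2, 8.1] turn y -0.72
[-1.9, 22.2, 8.1] turn y -0.72
```

```bash
cat >> h.py <<'E'
def level():
    R=cv2.Rodrigues(arm.sense()['orientation'])[0];w=np.cross(R[:,1],[0,0,-1.]);print('level turn deg',np.degrees(R.T@w).round(2))
E
python3 -c "
from h import *
level()"
```

```text
level turn deg [ 0.05  0.   -0.46]
```

Call:
move_arm --commands '[{"xyz": [-2.2,22,8],"angular": [0,-0.7,0.4],"jaw": 70},{"xyz": [-2,22,8],"angular": [0,-0.7,0],"jaw": 70},{"xyz": [-2,22,8],"angular": [0,-0.7,0],"jaw": 70},{"xyz": [0,0,0],"angular": [0,0,0],"jaw": 70}]'

```text
time: 1.7
tcp_pos: [0.5482, 0.2811, 0.0997]
orientation: [-1.564, -0.154, 0.176]
ft_force: [-0.3, -0.8, -0.8]
finger_gap: 0.745
```

```bash
python3 -c "
from h import *
save('wrist','w2')
level();plan([.549,.280,.031],12,step=30)
C=cam('wrist')
bronze('w2',(250,305,160,240),C,.046,.032)
"
```

```text
level turn deg [-0.09 -0.   -0.61]
t 1.75 pos [0.5498 0.2811 0.102 ] yaw 12.02 tilt [-1.070e-02 -7.000e-04 -9.999e-01] F [-0.1  0.4  1.3] gap 70.1 rows 3
[-0.1, 23.7, -0.4] turn y 0.01
[-0.1, 23.7, -0.4] turn y 0.01
[-0.1, 23.7, -0.4] turn y 0.01
ellipse px ((285.6027526855469, 226.5704803466797), (31.00991439819336, 40.36912155151367), 88.78809356689453) ->  [0.552  0.2834 0.046 ] circle ((0.5525525808334351, 0.28029942512512207), 0.01728569157421589)
```

View pics/w2.png

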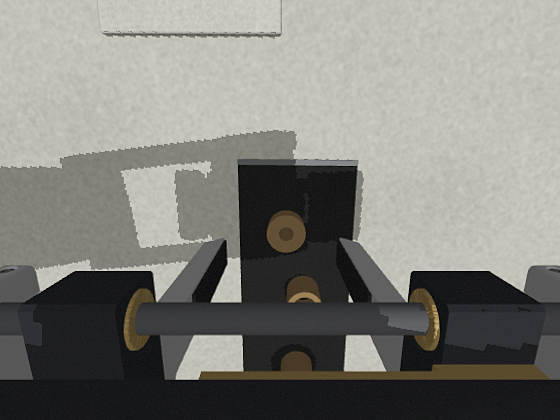

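```bash
python3 -c "
from h import *
C=cam('wrist')
p=cv2.imread('pics/w2.png')[195:265,240:330];cv2.imwrite('pics/w2z.png',cv2.resize(p,None,fx=8,fy=8,interpolation=cv2.INTER_CUBIC))
for v in (232,233,234): print(ray(C,286,v,.046))"
```

```text
[0.5532935  0.27889202 0.046     ]
[0.55347748 0.27804689 0.046     ]
[0.55366176 0.27720035 0.046     ]
```

View pics/w2z.png

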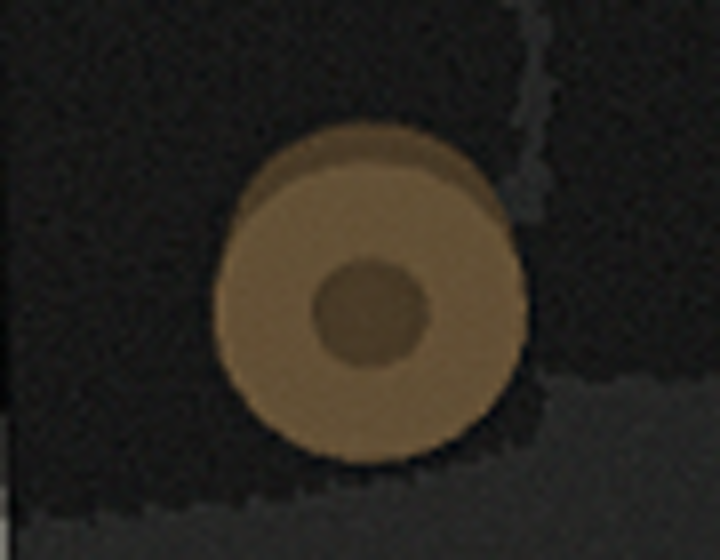

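Call:
move_arm --commands '[{"xyz": [0,0,0],"angular": [0,0,-0.6],"jaw": 64},{"xyz": [0,0,0],"angular": [0,0,0],"jaw": 64},{"xyz": [0,0,0],"angular": [0,0,0],"jaw": 64}]'

```text
time: 2.0
tcp_pos: [0.5504, 0.2828, 0.1055]
orientation: [-1.562, -0.17, 0.163]
ft_force: [0.7, 0.1, 0.5]
finger_gap: 0.678
```

```bash
cat >> h.py <<'E'
def hole(tag,box,C,z,lo=40,hi=200):
    p=np.load(f'pics/{tag}.npz')['p'];u0,u1,v0,v1=box
    g=cv2.resize(cv2.cvtColor(p,cv2.COLOR_RGB2GRAY)[v0:v1,u0:u1],None,fx=4,fy=4,interpolation=cv2.INTER_CUBIC)
    t,m=cv2.threshold(g,0,255,cv2.THRESH_OTSU)
    for inv in (0,1):
        cs,_=cv2.findContours(255-m if inv else m,cv2.RETR_EXTERNAL,cv2.CHAIN_APPROX_NONE)
        for c in cs:
            if cv2.contourArea(c)<16*lo: continue
            e=cv2.fitEllipse(c);u=u0+(e[0][0]+.5)/4-.5;v=v0+(e[0][1]+.5)/4-.5
            print('inv',inv,'thr',t,'px',round(u,2),round(v,2),np.round(np.array(e[1])/4,1),ray(C,u,v,z).round(4))
E
python3 -c "
from h import *
s=arm.sense();level();plan([.552,.278,.031],12,step=30)
save('wrist','w3');C=cam('wrist',s)
hole('w3',(262,312,205,265),C,.046)
p=cv2.imread('pics/w3.png')[195:265,240:330];cv2.imwrite('pics/w3z.png',cv2.resize(p,None,fx=8,fy=8,interpolation=cv2.INTER_CUBIC))
"
```

```text
level turn deg [-0.11  0.    0.28]
t 2.0 pos [0.5504 0.2828 0.1055] yaw 12.18 tilt [ 0.0044  0.0028 -1.    ] F [0.7 0.1 0.5] gap 63.8 rows 3
[0.1, 24.8, -1.7] turn y 0.06
[0.1, 24.8, -1.7] turn y 0.06
[0.1, 24.8, -1.7] turn y 0.06
inv 0 thr 53.0 px 281.4 230.87 [37.9 40.9] [0.5511 0.2798 0.046 ]
inv 1 thr 53.0 px 286.5 234.5 [58.2 71.6] [0.5559 0.2776 0.046 ]
```

View pics/w3z.png

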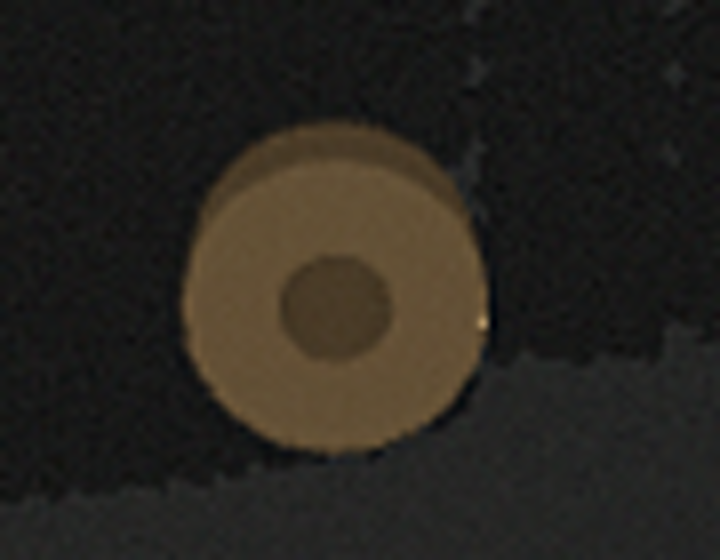

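Call:
move_arm --commands '[{"xyz": [0,24,-1.7],"angular": [0,0,0.2],"jaw": 60},{"xyz": [0,24,-1.7],"angular": [0,0,0],"jaw": 60},{"xyz": [0,14,-1.4],"angular": [0,0,0],"jaw": 60}]'

```text
time: 2.3
tcp_pos: [0.5598, 0.281, 0.0525]
orientation: [-1.558, -0.183, 0.15]
ft_force: [0.8, 0.2, -0.9]
finger_gap: 0.639
```

```bash
python3 -c "
from h import *
level();plan([.5516,.278,.031],12,step=30)"
```

```text
level turn deg [-0.25  0.    1.24]
t 2.3 pos [0.5598 0.281  0.0525] yaw 12.19 tilt [ 0.0202  0.0089 -0.9998] F [ 0.8  0.2 -0.9] gap 60.1 rows 1
[-9.1, 21.3, -1.3] turn y 0.19
```

Call:
move_arm --commands '[{"xyz": [0,0,0],"angular": [0,0,0],"jaw": 60}]'

```text
time: 2.38
tcp_pos: [0.5584, 0.2801, 0.0505]
orientation: [-1.559, -0.18, 0.153]
ft_force: [0.2, -0.4, -0.2]
finger_gap: 0.64
```

```bash
python3 -c "
from h import *
level();plan([.5516,.278,.031],12,step=30)"
```

```text
level turn deg [-0.22  0.    1.03]
t 2.38 pos [0.5584 0.2801 0.0505] yaw 12.16 tilt [ 0.0168  0.0076 -0.9998] F [ 0.2 -0.4 -0.2] gap 60.1 rows 1
[-7.5, 19.4, -0.7] turn y 0.16
```

Call:
move_arm --commands '[{"xyz": [-7,0,-1],"angular": [-0.2,0,1.0],"jaw": 60},{"xyz": [0,0,0],"angular": [0,0,0],"jaw": 60}]'

```text
time: 2.55
tcp_pos: [0.5522, 0.2774, 0.0521]
orientation: [-1.564, -0.166, 0.166]
ft_force: [-0.2, -0.2, 0.0]
finger_gap: 0.638
```

```bash
python3 -c "
from h import *
level();plan([.5516,.278,.031],12,step=30)"
```

```text
level turn deg [-0.01 -0.    0.03]
t 2.55 pos [0.5522 0.2774 0.0521] yaw 12.12 tilt [ 5.e-04  4.e-04 -1.e+00] F [-0.2 -0.2  0. ] gap 60.0 rows 1
[-0.5, 21.1, 0.8] turn y 0.12
```

Call:
move_arm --commands '[{"xyz": [0,11,0],"angular": [0,0,0],"jaw": 60},{"xyz": [0,10,0],"angular": [0,0,0],"jaw": 60},{"xyz": [0,0,0],"angular": [0,0,0],"jaw": 60}]'

```text
time: 2.8
tcp_pos: [0.5554, 0.2785, 0.034]
orientation: [-1.562, -0.173, 0.159]
ft_force: [0.6, -0.5, -0.2]
finger_gap: 0.643
```

```bash
python3 -c "
from h import *
level();plan([.5516,.278,.031],12,step=30)"
```

```text
level turn deg [-0.07  0.    0.49]
t 2.8 pos [0.5554 0.2785 0.034 ] yaw 12.12 tilt [ 0.008   0.0029 -1.    ] F [ 0.6 -0.5 -0.2] gap 60.4 rows 1
[-3.9, 2.9, 0.3] turn y 0.12
```

Call:
move_arm --commands '[{"xyz": [-4,3,0],"angular": [0,0,0.6],"jaw": 60},{"xyz": [0,0,0],"angular": [0,0,0],"jaw": 60}]'

```text
time: 2.97
tcp_pos: [0.5512, 0.2777, 0.0305]
orientation: [-1.564, -0.164, 0.169]
ft_force: [0.4, -0.5, -0.6]
finger_gap: 0.638
```

```bash
python3 -c "
from h import *
level();plan([.5516,.278,.031],12,step=30)
s=arm.sense();save('wrist','w4')"
```

```text
level turn deg [-0.07  0.   -0.18]
t 2.97 pos [0.5512 0.2777 0.0305] yaw 12.13 tilt [-3.3e-03  5.0e-04 -1.0e+00] F [ 0.4 -0.5 -0.6] gap 60.0 rows 1
[0.5, -0.5, 0.2] turn y 0.13
```

View pics/w4.png

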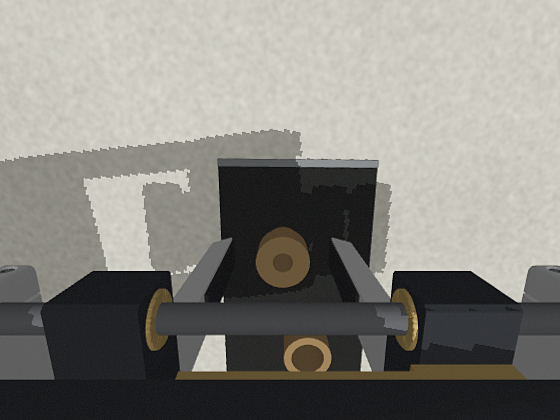

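Call:
move_arm --commands '[{"xyz": [0.4,0,0],"angular": [0,0,-0.15],"jaw": 45},{"xyz": [0,0,0],"angular": [0,0,0],"jaw": 20},{"xyz": [0,0,0],"angular": [0,0,0],"jaw": 20},{"xyz": [0,0,0],"angular": [0,0,0],"jaw": 20},{"xyz": [0,0,0],"angular": [0,0,0],"jaw": 20}]'

```text
time: 3.43
tcp_pos: [0.5529, 0.2784, 0.0318]
orientation: [-1.563, -0.168, 0.164]
ft_force: [-0.3, 0.1, -1.1]
finger_gap: 0.333
```

```bash
python3 -c "
from h import *
level();plan([.5516,.278,.031],12,step=30)"
```

```text
level turn deg [-0.09  0.    0.16]
t 3.43 pos [0.5529 0.2784 0.0318] yaw 12.14 tilt [ 0.0023  0.0021 -1.    ] F [-0.3  0.1 -1.1] gap 31.3 rows 1
[-1.3, 0.8, -0.1] turn y 0.14
```

Call:
move_arm --commands '[{"xyz": [0,-15,0],"angular": [0,0,0],"jaw": 20},{"xyz": [0,-30,0],"angular": [0,0,0],"jaw": 20},{"xyz": [0,-35,0],"angular": [0,0,0],"jaw": 20},{"xyz": [0,-35,0],"angular": [0,0,0],"jaw": 20},{"xyz": [0,-25,0],"angular": [0,0,0],"jaw": 20}]'

```text
time: 3.85
tcp_pos: [0.5443, 0.2751, 0.1647]
orientation: [-1.568, -0.149, 0.184]
ft_force: [1.0, 0.3, -0.6]
finger_gap: 0.332
```

```bash
python3 -c "
from h import *
level();plan([.541,-.156,.18],12,step=38)"
```

```text
level turn deg [ 0.08  0.   -1.29]
t 3.85 pos [0.5443 0.2751 0.1647] yaw 12.12 tilt [-0.0218 -0.0061 -0.9997] F [ 1.   0.3 -0.6] gap 31.2 rows 12
[-7.8, -1.0, -35.1] turn y 0.01
[-7.8, -1.0, -35.1] turn y 0.01
[-7.8, -1.0, -35.1] turn y 0.01
[-7.8, -1.0, -35.1] turn y 0.01
[-7.8, -1.0, -35.1] turn y 0.01
[-7.8, -1.0, -35.1] turn y 0.01
[-7.8, -1.0, -35.1] turn y 0.01
[-7.8, -1.1, -35.1] turn y 0.01
[-7.8, -1.1, -35.1] turn y 0.01
[-7.8, -1.1, -35.1] turn y 0.01
[-7.8, -1.1, -35.1] turn y 0.01
[-7.8, -1.1, -35.1] turn y 0.01
```

Call:
move_arm --commands '[{"xyz": [-7.8,-1,-20],"angular": [0,0,-1.2],"jaw": 20},{"xyz": [-7.8,-1,-35],"angular": [0,0,0],"jaw": 20},{"xyz": [-7.8,-1,-35],"angular": [0,0,0],"jaw": 20},{"xyz": [-7.8,-1,-35],"angular": [0,0,0],"jaw": 20},{"xyz": [-7.8,-1,-35],"angular": [0,0,0],"jaw": 20}]'

```text
time: 4.27
tcp_pos: [0.545, 0.1146, 0.1795]
orientation: [-1.559, -0.191, 0.162]
ft_force: [1.3, -0.2, -0.6]
finger_gap: 0.334
```

```bash
python3 -c "
from h import *
level();plan([.541,-.156,.18],12,step=38)"
```

```text
level turn deg [-0.15 -0.    1.11]
t 4.27 pos [0.545  0.1146 0.1795] yaw 12.89 tilt [ 0.0184  0.0069 -0.9998] F [ 1.3 -0.2 -0.6] gap 31.4 rows 8
[-8.0, -0.3, -32.9] turn y 0.11
[-8.0, -0.3, -32.9] turn y 0.11
[-7.9, -0.3, -32.9] turn y 0.11
[-7.8, -0.3, -32.9] turn y 0.11
[-7.8, -0.3, -32.9] turn y 0.11
[-7.7, -0.3, -32.9] turn y 0.11
[-7.6, -0.3, -33.0] turn y 0.11
[-7.6, -0.3, -33.0] turn y 0.11
```

Call:
move_arm --commands '[{"xyz": [-7.8,0,-33],"angular": [0,0,1.1],"jaw": 20},{"xyz": [-7.8,0,-33],"angular": [0,0,0],"jaw": 20},{"xyz": [-7.8,0,-33],"angular": [0,0,0],"jaw": 20},{"xyz": [-7.8,0,-33],"angular": [0,0,0],"jaw": 20},{"xyz": [-7.8,0,-33],"angular": [0,0,0],"jaw": 20}]'

```text
time: 4.68
tcp_pos: [0.5411, -0.0628, 0.1787]
orientation: [-1.561, -0.177, 0.178]
ft_force: [0.3, 0.1, -1.9]
finger_gap: 0.337
```

Call:
move_arm --commands '[{"xyz": [-7.6,0,-33],"angular": [0,0,0],"jaw": 20},{"xyz": [0,0,0],"angular": [0,0,0],"jaw": 20}]'

```text
time: 4.85
tcp_pos: [0.5402, -0.1042, 0.1783]
orientation: [-1.564, -0.172, 0.174]
ft_force: [-0.8, 0.1, -1.4]
finger_gap: 0.334
```

```bash
python3 -c "
from h import *
s=arm.sense();level();plan([.541,-.156,.15],12,step=38)
save('wrist','w5')
C=cam('wrist',s)
K,R,o=C
x=K@R.T@(np.array([.541,-.156,.092])-o);print(x/x[2])"
```

```text
level turn deg [ 0.02 -0.   -0.09]
t 4.85 pos [ 0.5402 -0.1042  0.1783] yaw 12.63 tilt [-1.4e-03 -7.0e-04 -1.0e+00] F [-0.8  0.1 -1.4] gap 31.4 rows 2
[-5.2, 14.2, -25.4] turn y 0.31
[-5.1, 14.2, -25.4] turn y 0.31
[270.87100981 270.03517316   1.        ]
```

View pics/w5.png

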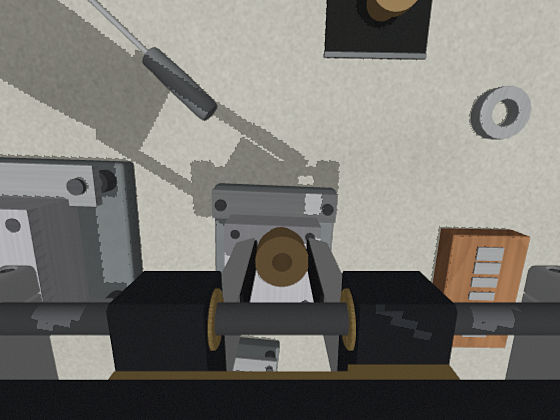

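```bash
python3 -c "
from h import *
plan([.541,-.212,.178],12,step=38)"
```

```text
t 4.9 pos [ 0.5399 -0.1015  0.1781] yaw 12.66 tilt [-0.0021  0.0022 -1.    ] F [-0.4 -0.5 -2.1] gap 31.3 rows 3
[-7.7, -0.1, -36.0] turn y 0.22
[-7.6, -0.1, -36.1] turn y 0.22
[-7.5, -0.1, -36.1] turn y 0.22
```

Call:
move_arm --commands '[{"xyz": [-7.6,0,-36],"angular": [0,0.2,0],"jaw": 20},{"xyz": [-7.6,0,-36],"angular": [0,0.2,0],"jaw": 20},{"xyz": [-7.6,0,-36],"angular": [0,0.2,0],"jaw": 20},{"xyz": [0,0,0],"angular": [0,0,0],"jaw": 20},{"xyz": [0,0,0],"angular": [0,0,0],"jaw": 20}]'

```text
time: 5.32
tcp_pos: [0.5409, -0.2093, 0.1758]
orientation: [-1.555, -0.166, 0.171]
ft_force: [0.5, 0.6, -1.7]
finger_gap: 0.336
```

```bash
python3 -c "
from h import *
s=arm.sense();level();plan([.541,-.156,.15],12,step=38)
save('wrist','w6')
C=cam('wrist',s)
K,R,o=C
x=K@R.T@(np.array([.541,-.156,.092])-o);print(x/x[2]);print(s)"
```

```text
level turn deg [-0.52  0.   -0.11]
t 5.32 pos [ 0.5409 -0.2093  0.1758] yaw 12.32 tilt [-0.0038  0.0084 -1.    ] F [ 0.5  0.6 -1.7] gap 31.6 rows 2
[5.8, 13.1, 25.9] turn y 0.16
[5.7, 13.1, 25.9] turn y 0.16
[295.05432956 163.25498247   1.        ]
{'time': 5.3167, 'joint_pos': array([-0.52160892,  0.24681562,  1.55566123,  0.00551572,  1.3466166 ,
       -0.73795424]), 'qd': array([-0.03662317,  0.02024995, -0.01973963, -0.03856988, -0.02148004,
       -0.00985095]), 'joint_torque': array([-1.06401443e+00, -3.90096045e+01, -2.88167810e+01, -7.22346478e-02,
       -1.18907905e-02, -3.77006829e-02]), 'tcp_pos': array([ 0.54088276, -0.20930403,  0.17579021]), 'orientation': array([-1.55542243, -0.16639962,  0.17095231]), 'ft_force': array([ 0.49701451,  0.62030059, -1.67942671]), 'ft_torque': array([ 0.00611341,  0.03510068, -0.05187217]), 'finger_gap': 0.33564634975866126}
```

View pics/w6.png

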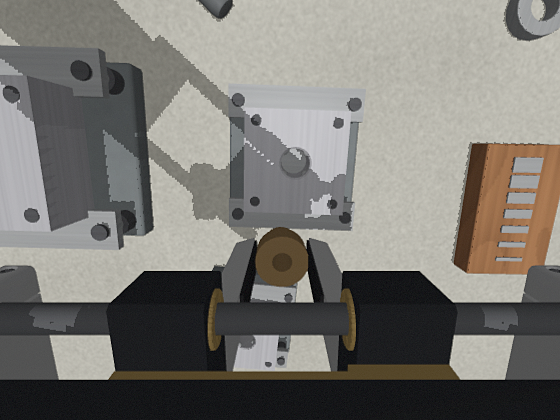

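```bash
python3 -c "
from h import *
p=cv2.imread('pics/w6.png')
a=cv2.resize(p[215:300,235:325],None,fx=6,fy=6,interpolation=cv2.INTER_CUBIC)
b=cv2.resize(p[140:185,270:320],None,fx=10,fy=10,interpolation=cv2.INTER_CUBIC)
b=cv2.resize(b,(510,int(b.shape[0]*510/b.shape[1])))
cv2.imwrite('pics/w6a.png',a);cv2.imwrite('pics/w6b.png',b)
"
```

```text
(no output)
```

View pics/w6a.png

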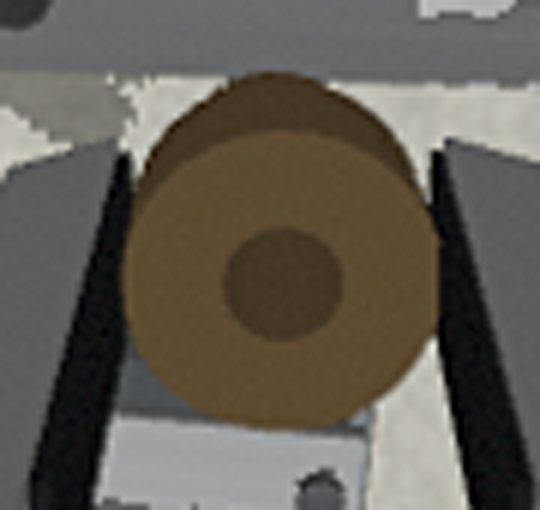

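View pics/w6b.png

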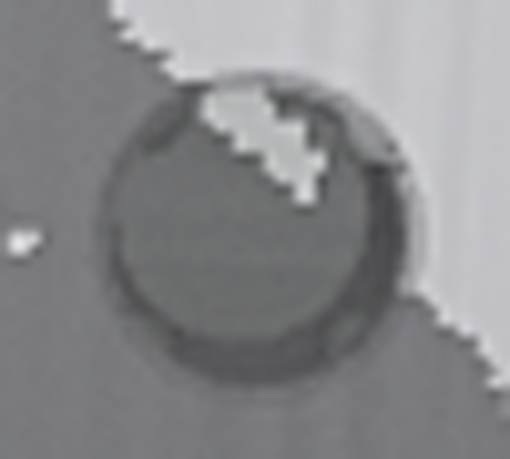

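```bash
python3 -c "
from h import *
c=arm.calibration('wrist');T=np.array(c['T_tool_cam']);K=cam('wrist')[0]
d=T[:3,:3]@np.linalg.inv(K)@np.array([281.6,261.4,1]);o=T[:3,3];off=o+d*(-.0142-o[1])/d[1];print('bushing in tool',off)
s=dict(orientation=np.array([-1.55542243, -0.16639962,  0.17095231]),tcp_pos=np.array([ 0.54088276, -0.20930403,  0.17579021]))
print('bore',ray(cam('wrist',s),295.3,162.0,.092));print('bore with pose after',ray(cam('wrist'),295.3,162.0,.092))
level();plan([.541,-.156,.15],12)
"
```

```text
bushing in tool [-0.00020381 -0.0142      0.00025705]
bore [ 0.54096636 -0.15489564  0.092     ]
bore with pose after [ 0.54095541 -0.15517856  0.092     ]
level turn deg [-0.44  0.   -0.13]
t 5.37 pos [ 0.5409 -0.2095  0.1758] yaw 12.37 tilt [-0.0038  0.0071 -1.    ] F [ 0.4 -0.4 -1.6] gap 31.4 rows 2
[5.8, 13.1, 26.0] turn y 0.18
[5.7, 13.1, 26.0] turn y 0.18
```

Call:
move_arm --commands '[{"xyz": [5.8,12,26],"angular": [-0.4,0,-0.1],"jaw": 20},{"xyz": [5.8,12,26],"angular": [0,0,0],"jaw": 20},{"xyz": [0,0,0],"angular": [0,0,0],"jaw": 20}]'

```text
time: 5.62
tcp_pos: [0.5417, -0.1517, 0.1517]
orientation: [-1.563, -0.171, 0.169]
ft_force: [-0.4, 1.5, -2.2]
finger_gap: 0.332
```

```bash
python3 -c "
from h import *
level();plan([.541,-.155,.13],12)"
```

```text
level turn deg [-0.05 -0.    0.08]
t 5.62 pos [ 0.5417 -0.1517  0.1517] yaw 12.37 tilt [ 0.0011  0.0012 -1.    ] F [-0.4  1.5 -2.2] gap 31.2 rows 1
[-1.4, 21.6, -3.1] turn y 0.37
```

Call:
move_arm --commands '[{"xyz": [-2.5,11,-1.5],"angular": [0,0.3,0.3],"jaw": 20},{"xyz": [-1.8,10,-1.5],"angular": [0,0,0.3],"jaw": 20},{"xyz": [0,0,0],"angular": [0,0,0],"jaw": 20}]'

```text
time: 5.87
tcp_pos: [0.538, -0.1509, 0.1291]
orientation: [-1.564, -0.163, 0.179]
ft_force: [-1.1, -0.8, -1.7]
finger_gap: 0.332
```

```bash
python3 -c "
from h import *
level();plan([.541,-.155,.125],12)"
```

```text
level turn deg [-0.05  0.   -0.58]
t 5.87 pos [ 0.538  -0.1509  0.1291] yaw 12.51 tilt [-0.0101 -0.0013 -0.9999] F [-1.1 -0.8 -1.7] gap 31.2 rows 1
[2.1, 4.1, -4.7] turn y 0.51
```

Call:
move_arm --commands '[{"xyz": [2.1,0,-4.5],"angular": [0,0.4,-0.5],"jaw": 20},{"xyz": [0,0,0],"angular": [0,0,0],"jaw": 20}]'

```text
time: 6.03
tcp_pos: [0.5408, -0.1551, 0.1281]
orientation: [-1.563, -0.164, 0.167]
ft_force: [0.4, -0.4, -1.5]
finger_gap: 0.335
```

```bash
python3 -c "
from h import *
level();plan([.541,-.155,.125],12)"
```

```text
level turn deg [-0.09  0.   -0.12]
t 6.03 pos [ 0.5408 -0.1551  0.1281] yaw 12.09 tilt [-0.0023  0.0011 -1.    ] F [ 0.4 -0.4 -1.5] gap 31.5 rows 1
[0.2, 3.1, 0.1] turn y 0.09
```

```bash
python3 -c "
from h import *
a,_=save('scene','s2');b,_=save('side','d2')
A=cv2.resize(a[180:290,150:260],(520,520),interpolation=cv2.INTER_CUBIC);B=cv2.resize(b[180:300,280:400],(520,520),interpolation=cv2.INTER_CUBIC)
o=cv2.resize(np.hstack([A,B]),(800,400));cv2.imwrite('pics/c2.png',o[:,:,::-1])
"
```

```text
(no output)
```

View pics/c2.png

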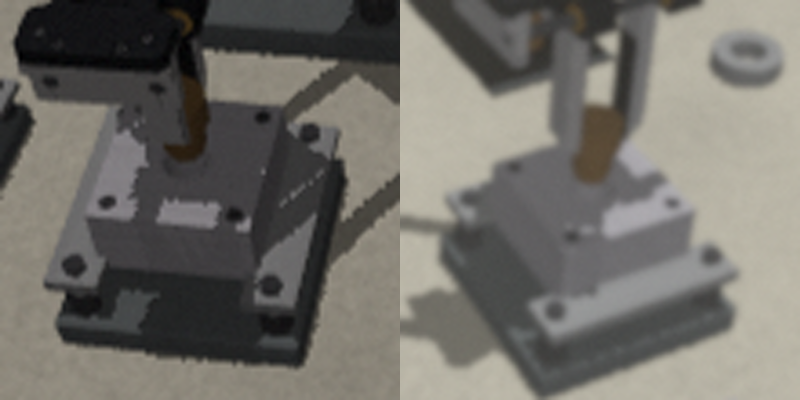

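Call:
move_arm --commands '[{"xyz": [0.2,3,0],"angular": [0,0,-0.1],"jaw": 20},{"xyz": [0,3,0],"angular": [0,0,0],"jaw": 20},{"xyz": [0,3,0],"angular": [0,0,0],"jaw": 20}]'

```text
time: 6.38
tcp_pos: [0.5425, -0.1568, 0.1209]
orientation: [-1.565, -0.167, 0.161]
ft_force: [-0.3, -0.6, -1.3]
finger_gap: 0.33
```

```bash
python3 -c "
from h import *
level();plan([.541,-.155,.115],12)"
```

```text
level turn deg [0.04 0.   0.19]
t 6.38 pos [ 0.5425 -0.1568  0.1209] yaw 11.98 tilt [ 3.5e-03 -1.0e-04 -1.0e+00] F [-0.3 -0.6 -1.3] gap 31.0 rows 1
[-1.2, 5.9, 2.1] turn y -0.02
```

Call:
move_arm --commands '[{"xyz": [-1.2,1,2],"angular": [0,0,0.2],"jaw": 20},{"xyz": [-0.2,3,0],"angular": [0,0,0.05],"jaw": 20}]'

```text
time: 6.55
tcp_pos: [0.5407, -0.1555, 0.1166]
orientation: [-1.566, -0.163, 0.164]
ft_force: [-0.3, -0.9, -1.3]
finger_gap: 0.331
```

```bash
python3 -c "
from h import *
level();plan([.541,-.155,.115],12)"
```

```text
level turn deg [ 0.06 -0.   -0.06]
t 6.55 pos [ 0.5407 -0.1555  0.1166] yaw 11.93 tilt [-8.0e-04 -1.2e-03 -1.0e+00] F [-0.3 -0.9 -1.3] gap 31.1 rows 1
[0.4, 1.6, 0.4] turn y -0.07
```

Call:
move_arm --commands '[{"xyz": [0.2,3,0.4],"angular": [0,0,0],"jaw": 20},{"xyz": [-0.2,3,0],"angular": [0,0,0],"jaw": 20}]'

```text
time: 6.72
tcp_pos: [0.5412, -0.1551, 0.1105]
orientation: [-1.566, -0.164, 0.163]
ft_force: [-0.2, -0.1, 2.6]
finger_gap: 0.334
```

```bash
python3 -c "
from h import *
level();plan([.541,-.155,.107],12)"
```

```text
level turn deg [0.1  0.   0.02]
t 6.72 pos [ 0.5412 -0.1551  0.1105] yaw 11.94 tilt [ 8.0e-04 -1.7e-03 -1.0e+00] F [-0.2 -0.1  2.6] gap 31.4 rows 1
[-0.2, 3.5, 0.2] turn y -0.06
```

Call:
move_arm --commands '[{"xyz": [-0.2,3,0.2],"angular": [0,0,0],"jaw": 20},{"xyz": [-0.2,3,0],"angular": [0,0,0],"jaw": 20}]'

```text
time: 6.88
tcp_pos: [0.5417, -0.1553, 0.106]
orientation: [-1.568, -0.166, 0.162]
ft_force: [-0.7, 1.1, 2.1]
finger_gap: 0.335
```

```bash
python3 -c "
from h import *
level();plan([.541,-.155,.107],12)"
```

```text
level turn deg [ 0.18 -0.    0.11]
t 6.88 pos [ 0.5417 -0.1553  0.106 ] yaw 11.95 tilt [ 0.0025 -0.0027 -1.    ] F [-0.7  1.1  2.1] gap 31.5 rows 1
[-0.6, -1.0, 0.5] turn y -0.05
```

Call:
move_arm --commands '[{"xyz": [-0.6,2.5,0.4],"angular": [0.15,0,0.1],"jaw": 20},{"xyz": [-0.2,2.5,0],"angular": [0,0,0],"jaw": 20}]'

```text
time: 7.05
tcp_pos: [0.5419, -0.1556, 0.102]
orientation: [-1.567, -0.166, 0.162]
ft_force: [-1.5, -0.3, 5.6]
finger_gap: 0.332
```

```bash
python3 -c "
from h import *
level();plan([.541,-.155,.095],12)"
```

```text
level turn deg [0.13 0.   0.13]
t 7.05 pos [ 0.5419 -0.1556  0.102 ] yaw 11.97 tilt [ 0.0026 -0.0017 -1.    ] F [-1.5 -0.3  5.6] gap 31.3 rows 1
[-0.8, 7.0, 0.8] turn y -0.03
```

Call:
move_arm --commands '[{"xyz": [-0.4,2.5,0.4],"angular": [0.1,0,0.1],"jaw": 20},{"xyz": [-0.2,2.5,0],"angular": [0,0,0],"jaw": 20}]'

```text
time: 7.22
tcp_pos: [0.5423, -0.156, 0.0995]
orientation: [-1.567, -0.166, 0.162]
ft_force: [-3.5, 1.7, 11.0]
finger_gap: 0.331
```

```bash
python3 -c "
from h import *
level();plan([.541,-.155,.095],12)"
```

```text
level turn deg [ 0.13 -0.    0.12]
t 7.22 pos [ 0.5423 -0.156   0.0995] yaw 11.98 tilt [ 0.0025 -0.0018 -1.    ] F [-3.5  1.7 11. ] gap 31.1 rows 1
[-1.1, 4.5, 1.3] turn y -0.02
```

Call:
move_arm --commands '[{"xyz": [-1.1,2.5,1.2],"angular": [0.1,0,0.1],"jaw": 20}]'

```text
time: 7.3
tcp_pos: [0.5424, -0.1558, 0.099]
orientation: [-1.567, -0.167, 0.162]
ft_force: [-0.7, 0.2, 11.0]
finger_gap: 0.334
```

```bash
python3 -c "
from h import *
level();plan([.541,-.155,.095],12)"
```

```text
level turn deg [ 0.16 -0.    0.16]
t 7.3 pos [ 0.5424 -0.1558  0.099 ] yaw 11.99 tilt [ 0.0033 -0.0021 -1.    ] F [-0.7  0.2 11. ] gap 31.4 rows 1
[-1.2, 4.0, 1.1] turn y -0.01
```

Call:
move_arm --commands '[{"xyz": [-0.7,3.5,0.7],"angular": [0.1,0,0.1],"jaw": 20},{"xyz": [-0.7,3.5,0.7],"angular": [0.1,0,0.1],"jaw": 20}]'

```text
time: 7.47
tcp_pos: [0.5426, -0.1561, 0.0957]
orientation: [-1.567, -0.167, 0.162]
ft_force: [-2.8, -0.0, 8.1]
finger_gap: 0.332
```

```bash
python3 -c "
from h import *
level();plan([.5424,-.1558,.095],12)"
```

```text
level turn deg [0.17 0.   0.15]
t 7.47 pos [ 0.5426 -0.1561  0.0957] yaw 12.0 tilt [ 0.0032 -0.0023 -1.    ] F [-2.8 -0.   8.1] gap 31.2 rows 1
[-0.2, 0.7, 0.3] turn y -0.0
```

Call:
move_arm --commands '[{"xyz": [-0.7,3.5,0.5],"angular": [0.1,0,0.1],"jaw": 20},{"xyz": [-0.7,3.5,0.5],"angular": [0.1,0,0.1],"jaw": 20}]'

```text
time: 7.63
tcp_pos: [0.5425, -0.1562, 0.0925]
orientation: [-1.566, -0.166, 0.163]
ft_force: [-4.6, 2.1, 15.0]
finger_gap: 0.331
```

```bash
python3 -c "
from h import *
level();plan([.5424,-.1558,.095],12)"
```

```text
level turn deg [ 0.1  -0.    0.09]
t 7.63 pos [ 0.5425 -0.1562  0.0925] yaw 12.0 tilt [ 0.0019 -0.0013 -1.    ] F [-4.6  2.1 15. ] gap 31.1 rows 1
[-0.0, -2.5, 0.4] turn y 0.0
```

Call:
move_arm --commands '[{"xyz": [-0.2,3.5,0.5],"angular": [0,0,0],"jaw": 20}]'

```text
time: 7.72
tcp_pos: [0.5426, -0.1563, 0.0916]
orientation: [-1.567, -0.166, 0.163]
ft_force: [-9.3, 1.7, 18.9]
finger_gap: 0.332
```

Call:
move_arm --commands '[{"xyz": [-0.2,3.5,0.4],"angular": [0,0,0],"jaw": 20}]'

```text
time: 7.8
tcp_pos: [0.5425, -0.1563, 0.0911]
orientation: [-1.568, -0.166, 0.163]
ft_force: [-8.4, 1.9, 20.6]
finger_gap: 0.331
```

Call:
move_arm --commands '[{"xyz": [-1.2,4.5,0.4],"angular": [0,0,0],"jaw": 20}]'

```text
time: 7.88
tcp_pos: [0.5424, -0.1564, 0.0905]
orientation: [-1.568, -0.168, 0.162]
ft_force: [-6.5, 4.0, 22.9]
finger_gap: 0.332
```

```bash
python3 -c "
from h import *
level();plan([.5424,-.1558,.095],12)"
```

```text
level turn deg [ 0.23 -0.    0.21]
t 7.88 pos [ 0.5424 -0.1564  0.0905] yaw 12.01 tilt [ 0.0044 -0.0032 -1.    ] F [-6.5  4.  22.9] gap 31.3 rows 1
[0.1, -4.5, 0.5] turn y 0.01
```

Call:
move_arm --commands '[{"xyz": [-1.5,5,0.6],"angular": [0.1,0,0.1],"jaw": 20}]'

```text
time: 7.97
tcp_pos: [0.5425, -0.1564, 0.09]
orientation: [-1.568, -0.169, 0.161]
ft_force: [-6.4, 4.3, 25.8]
finger_gap: 0.335
```

```bash
python3 -c "
from h import *
b,_=save('side','d3');plan([.5424,-.1558,.095],12)
B=cv2.resize(b[190:280,290:390],(800,600),interpolation=cv2.INTER_CUBIC)
cv2.imwrite('pics/c3.png',B[:,:,::-1])
"
```

```text
t 8.02 pos [ 0.5424 -0.1563  0.0901] yaw 12.01 tilt [ 0.0056 -0.0026 -1.    ] F [-6.2  5.  24.2] gap 31.2 rows 1
[0.1, -4.9, 0.5] turn y 0.01
```

View pics/c3.png

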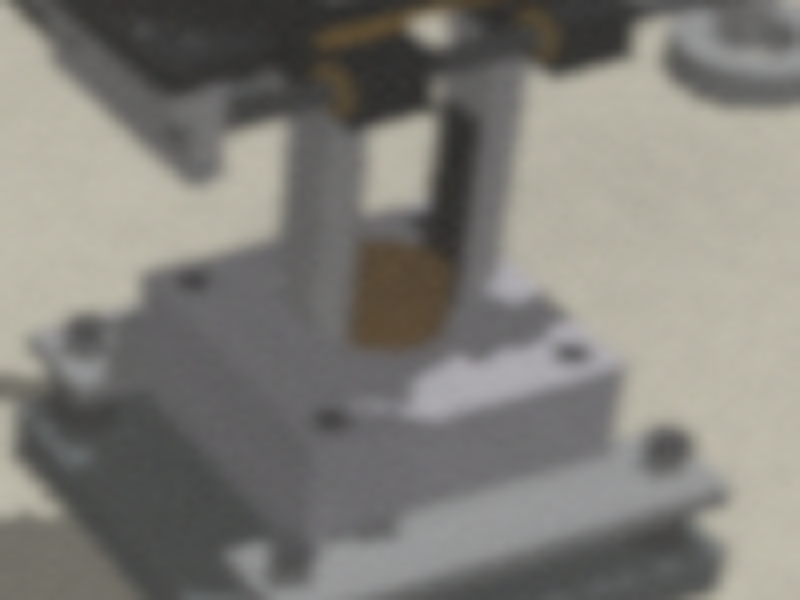

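Call:
move_arm --commands '[{"xyz": [0,-0.5,0],"angular": [0,0,0],"jaw": 20}]'

```text
time: 8.1
tcp_pos: [0.5425, -0.1563, 0.0934]
orientation: [-1.568, -0.169, 0.161]
ft_force: [-6.0, 2.5, 6.7]
finger_gap: 0.33
```

Call:
move_arm --commands '[{"xyz": [0,-1,0],"angular": [0,0,0],"jaw": 20}]'

```text
time: 8.18
tcp_pos: [0.5424, -0.1563, 0.0957]
orientation: [-1.568, -0.169, 0.161]
ft_force: [0.5, -0.3, -10.6]
finger_gap: 0.332
```

Call:
move_arm --commands '[{"xyz": [0,-1,0],"angular": [0,0,0],"jaw": 20}]'

```text
time: 8.27
tcp_pos: [0.5422, -0.1561, 0.0962]
orientation: [-1.568, -0.169, 0.16]
ft_force: [3.3, -0.5, -7.2]
finger_gap: 0.33
```

Call:
move_arm --commands '[{"xyz": [-0.5,4,0.4],"angular": [0.1,0,0.1],"jaw": 20},{"xyz": [-0.7,4,0.4],"angular": [0.1,0,0.1],"jaw": 20}]'

```text
time: 8.43
tcp_pos: [0.5422, -0.1562, 0.091]
orientation: [-1.566, -0.168, 0.162]
ft_force: [-7.1, 1.9, 20.9]
finger_gap: 0.334
```

Call:
move_arm --commands '[{"xyz": [-0.8,4,0.5],"angular": [0.1,0,0.1],"jaw": 20}]'

```text
time: 8.52
tcp_pos: [0.5422, -0.1562, 0.09]
orientation: [-1.565, -0.167, 0.162]
ft_force: [-8.9, 2.4, 25.2]
finger_gap: 0.335
```

Call:
move_arm --commands '[{"xyz": [0.2,-0.3,0],"angular": [0,0,0],"jaw": 20}]'

```text
time: 8.6
tcp_pos: [0.5422, -0.1562, 0.0923]
orientation: [-1.565, -0.167, 0.163]
ft_force: [-8.1, 2.1, 12.1]
finger_gap: 0.337
```

Call:
move_arm --commands '[{"xyz": [0,0.5,0],"angular": [0,0,0],"jaw": 60},{"xyz": [0,0,0],"angular": [0,0,0],"jaw": 60}]'

```text
time: 8.77
tcp_pos: [0.5427, -0.1567, 0.0927]
orientation: [-1.566, -0.168, 0.163]
ft_force: [-0.1, -1.3, 0.4]
finger_gap: 0.443
```

```bash
python3 -c "
from h import *
level();plan([.5424,-.1558,.15],12)"
```

```text
level turn deg [ 0.11 -0.    0.17]
t 8.77 pos [ 0.5427 -0.1567  0.0927] yaw 12.05 tilt [ 0.0033 -0.0012 -1.    ] F [-0.1 -1.3  0.4] gap 41.7 rows 2
[0.0, -28.6, 0.4] turn y 0.02
[0.0, -28.6, 0.4] turn y 0.02
```

Call:
move_arm --commands '[{"xyz": [0,-2,0],"angular": [0,0,0],"jaw": 60},{"xyz": [0,-10,0],"angular": [0,0,0],"jaw": 60},{"xyz": [0,-20,0],"angular": [0,0,0],"jaw": 60},{"xyz": [0,-20,0],"angular": [0,0,0],"jaw": 60},{"xyz": [0,0,-35],"angular": [0,0,0],"jaw": 60}]'

```text
time: 9.18
tcp_pos: [0.5464, -0.1852, 0.142]
orientation: [-1.557, -0.164, 0.173]
ft_force: [1.7, -0.2, -0.2]
finger_gap: 0.636
```

Call:
move_arm --commands '[{"xyz": [0,-10,-35],"angular": [0,0,0],"jaw": 60},{"xyz": [0,0,0],"angular": [0,0,0],"jaw": 60},{"xyz": [0,0,0],"angular": [0,0,0],"jaw": 60}]'

```text
time: 9.43
tcp_pos: [0.5557, -0.2252, 0.154]
orientation: [-1.561, -0.165, 0.17]
ft_force: [0.4, 0.1, -0.1]
finger_gap: 0.635
```

```bash
python3 -c "
from h import *
s=arm.sense();plan([.5424,-.1558,.15],12)
w,_=save('wrist','w7');a,da=save('scene','s4');b,db=save('side','d4')
A=cv2.resize(a[190:280,150:260],(400,330),interpolation=cv2.INTER_CUBIC);B=cv2.resize(b[200:290,290:400],(400,330),interpolation=cv2.INTER_CUBIC)
cv2.imwrite('pics/c4.png',np.hstack([A,B])[:,:,::-1])
"
```

```text
t 9.43 pos [ 0.5557 -0.2252  0.154 ] yaw 12.21 tilt [-0.0037  0.0025 -1.    ] F [ 0.4  0.1 -0.1] gap 59.7 rows 2
[0.8, 2.1, 35.3] turn y 0.1
[0.8, 2.1, 35.3] turn y 0.1
```

View pics/c4.png

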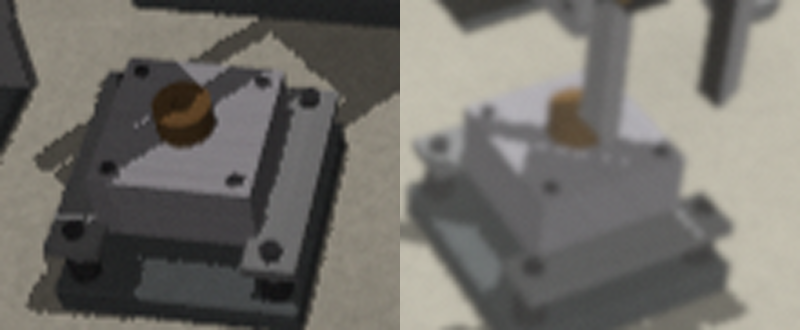

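View pics/w7.png

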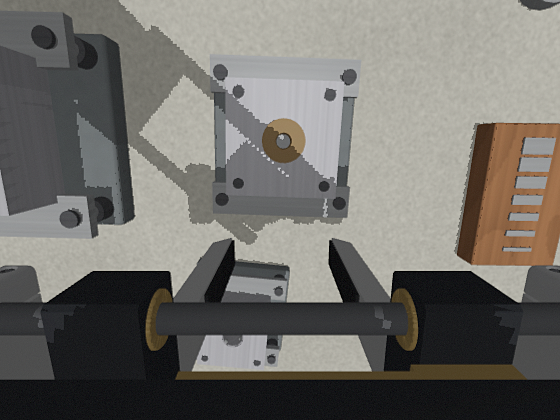

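```bash
python3 -c "
from h import *
s=arm.sense()
for n,tag,bx in [('wrist','w7',(215,355,70,205)),('scene','s4',(175,235,205,245)),('side','d4',(305,385,215,265))]:
    z=np.load(f'pics/{tag}.npz');P=cloud(cam(n),z['d']);p=z['p'];hsv=cv2.cvtColor(p,cv2.COLOR_RGB2HSV)
    m=(hsv[:,:,1]>100)&(hsv[:,:,0]<25);u0,u1,v0,v1=bx;k=np.zeros_like(m);k[v0:v1,u0:u1]=1
    h=P[m&k][:,2];top=h[h>np.percentile(h,98)-.004]
    b=P[(~m)&k];b=b[(b[:,2]>.086)&(b[:,2]<.098)&(np.hypot(b[:,0]-.5424,b[:,1]+.1558)<.042)&(np.hypot(b[:,0]-.5424,b[:,1]+.1558)>.02)]
    print(n,'head',np.median(top).round(4),len(top),'block',np.median(b[:,2]).round(4),len(b),'diff',(np.median(top)-np.median(b[:,2])).round(4))
    # tilt of head top and block planes
    T=P[m&k];T=T[T[:,2]>np.median(top)-.0025]
    for q in (T,b):
        A=np.c_[q[:,:2]-q[:,:2].mean(0),np.ones(len(q))];c=np.linalg.lstsq(A,q[:,2],rcond=None)[0];print('  slope deg',np.degrees(c[:2]).round(2))
"
```

```text
wrist head 0.11 738 block 0.0919 7055 diff 0.0181
  slope deg [2.62 2.81]
  slope deg [-0.04  0.02]
scene head 0.1087 143 block 0.0907 741 diff 0.018
  slope deg [52.42 35.08]
  slope deg [-0.02 -0.1 ]
side head 0.1113 9 block 0.0934 534 diff 0.0179
  slope deg [ 1.08 -3.04]
  slope deg [0.03 0.09]
```

```bash
python3 -c "
from h import *
z=np.load('pics/w7.npz');P=cloud(cam('wrist'),z['d']);r=None
hsv=cv2.cvtColor(z['p'],cv2.COLOR_RGB2HSV)
m=(P[...,2]>.106)&(P[...,2]<.114);m[:70]=0;m[205:]=0;m[:,:215]=0;m[:,355:]=0
q=P[m];c=np.median(q[:,:2],0);print('centre',c);d=np.hypot(*(q[:,:2]-c).T);q=q[(d<13.5e-3)&(d>8e-3)]
a=np.arctan2(q[:,1]-c[1],q[:,0]-c[0])
for i in range(8):
  k=(a>=-np.pi+i*np.pi/4)&(a<-np.pi+(i+1)*np.pi/4);print(k.sum(),np.median(q[k,2]).round(4),end=' ')
A=np.c_[q[:,:2]-c,np.ones(len(q))];print(np.degrees(np.linalg.lstsq(A,q[:,2],rcond=None)[0][:2]))
"
```

```text
centre [ 0.5411009  -0.15441882]
91 0.11 89 0.1099 82 0.11 90 0.11 89 0.1099 92 0.1099 94 0.11 90 0.11 [-0.27826747 -0.17967976]
```

Flush and level all round (head 18.0 mm above the block top in three views, all eight sectors equal within 0.1 mm). Handing in.

```bash
python3 -c "
from h import *
a,_=save('scene','s5');print(arm.sense()['ft_force'],arm.sense()['time'])
print(arm.finish_job())"
```

```text
[ 0.20824116 -0.24859408  0.08643601] 9.6333
the job is handed in; nothing more can be done
None
```

View pics/s5.png

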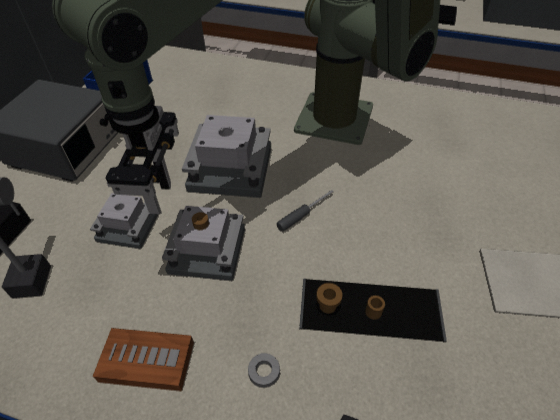

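The slim headed bushing is seated in the bore of the middle-sized fixture, and I handed the job in at 9.6 s with the gripper open and clear. I gripped the bushing by its head and pressed it in. From about 15 N the force rose some 4–5 N per mm, the springs' own rate, which I took as the shoulder bottoming. The highest reading was 26 N, or about 27 N allowing for the zero offset.

- **Seating:** the head top stands 18.1, 18.0 and 17.9 mm above the block in the wrist, scene and side views, against 18 mm nominal. In the wrist view the head's rim is level all round within 0.1 mm.
- **Clear of the part:** the wrist force is about zero, and the last picture shows the sleeve and the wide bushing still standing at their places on the mat.
- **Disagreements:**
  - Unloading before release once overshot into a pull of about 10 N upwards. I pressed again to 25 N and reached the same height (TCP at 90.0 mm), so the bushing had not moved.
  - Side loads of up to about 9 N showed while pressing.
  - A first plane fit of the head's tilt gave about 3°, which I put down to edge pixels. Fitted without the edges it was about 0.3°.

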